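Fish the clamp knob out of the rack gap with the bent rod

ROBOT

A 6-joint arm with a two-finger parallel gripper is mounted at the origin on the work surface; the furniture and walls round the work are solid. World frame = base frame: x ahead of the robot, y to its left, z up, the work surface at z = 0. Lengths are in m, angles in rad, forces in N, time in s.
With the tool pointing down it reaches from about 0.375 to 0.9 m from the base axis. Payload 3.1 kg.
Tool frame: the origin (TCP) lies between the finger pads; the fingertips stand 14 mm ahead of it and the grasp point (between the pads) lies 5 mm behind it; z points along the fingers, x is the direction in which the jaws open and shut, and the axes are right-handed (so a half turn about z gives the same grasp; the last joint's range is limited). The gripper opens to 85 mm and grips with 20 to 120 N. Pads are 22 mm wide; open, the fingers measure 114 mm over their backs; the gripper's body (76 mm by 85 mm) begins 54 mm behind the grasp point. The pads swing forward as they close: fully open they stand 13 mm farther back than shut.
Start: joints at [-1.431, 0.527, 1.433, -0, 1.181, -0.178], TCP at [0.196, -0.593, 0.245] pointing down, gripper open.
Joint ranges: [-3.08, 3.08], [-0.75, 2.2], [0.22, 2.44], [-1.43, 4.57], [0, 2.65], [-2.85, 2.85]. Speed limits (rad/s): [2.79, 2.79, 3.14, 3.14, 3.14, 3.14].

INTERFACE

Orientations are given as a rotation vector (axis times angle).
In Python, from workcell import bot, snapshot, get_calibration gives the robot as it stands.
- The arm moves only by the shell command python3 -m pendant 'ROWS'. ROWS is JSON, a list of rows, each a list of 7 numbers: the gripper's target within -1 to 1 (fully open at 1, half-way at 0, shut at -1), then the shift along the tool's x, y, z in cm, then the turn, a rotation vector about the tool's x, y, z in degrees. In form: [[hand, tx, ty, tz, wx, wy, wz], ...]. A call has 1 to 10 rows; each row shifts and turns the commanded pose from where the row before left it, along the tool's axes as they then stand; what a row does not reach is not made up. A row lasts 1/8 s, in which the tool goes at most 62.5 mm and 10.7 degrees, less where a joint would pass 70% of its speed; a pose out of reach is approached as far as the arm can. A call with a gripper value outside its range is refused whole. The fingers move at their own pace and stop on an object; the grip force is fixed at half the most. Time passes only in rows, so rows that do not move let the fingers close. It gives the time, the measured TCP pose, the force and the opening at its end, in the units of the state.
- bot.get_obs(): the state, without advancing time (a new reading comes with each control period).
- snapshot(name): name is "scene" or "top" or "wrist"; returns (picture, depth): 384x512x3 uint8, red, green, blue; 384x512 float32, m along the optical axis (not along the pixel's ray), 0 where there is no reading.
- get_calibration(name): a dict with "fx", "fy", "cx", "cy" (pixels), "dist_coeffs" ([k1, k2, p1, p2, k3] as OpenCV has them; the pictures are not rectified), "R" (3x3) and "t" (3): a world point X has camera coordinates R X + t; the wrist camera has in their place "hand_eye" (4x4, takes a point from camera to tool coordinates, whose origin is the TCP and whose axes are the tool frame's). Camera axes: x right, y down, z forward; pixel columns grow to the right and rows downward; lengths in m; the calibration is good to about 2 mm. A picture is of the moment at which its call begins: read the wrist's pose just before it. get_calibration takes no time and is no camera call.
- bot.hand_in(): hands the job in, once; it reports no verdict.
The state is a dict: "time_s": time; "joint_pos": joint angles; "joint_vel": joint speeds; "joint_torque": joint torques, N m; "ee_pos": TCP position; "ee_rot": TCP orientation; "ft_force": force on the tool from outside, world axes, zero at the start; "wrist_torque": the same for the moment, N m; "grip_width": finger opening in m.
Only numpy, scipy, OpenCV 4.12 (cv2) and the standard library are available. Lean on these libraries where they do the work, as an engineer would, in place of code of your own. Each camera call takes 0.05 s, during which the arm holds its last target.

TASK

A round black clamp knob has dropped into one of the two narrow gaps of the plywood rack, too deep for the gripper. Take the bent rod by its wooden handle, put its foot down into that gap behind the knob and drag the knob out through the open front, fully clear of the rack, onto the bench; then set the rod down on the bench, resting flat on its handle as it lay before, and let go. Do not touch the knob with the gripper, and leave the steel ring lying in the other gap.

Things in the scene. Friction and masses are not known exactly. Their poses are not given: they have to be found in the camera images.
- rack: low plywood rack fixed to the bench: three fins 12 mm thick, 70 high before a back board, leaving two gaps 42 wide, 115 deep, open at top and front, floored by the bench. Origin on the bench, middle of the open front; x points into the gaps, y across, z up. Gap centre lines at y = +27 and -27; 127 long, 120 wide. To its left a fixed clamp stands up to z = 0.57 m near (0.6, 0.05): swing in nearer the base.
- rod: bent steel rod 7 mm thick with a wooden handle 96 long (along x), 26 wide, 26 high, 0.11 kg, lying on the handle. The rod leaves the +x end, rises to 44 mm high from x = 90 on, and is bent straight down at x = 150; the leg ends in a crossbar foot 26 wide (along y), 7 thick, 4 above the bench. Origin: centre of the handle's underside, by the mass centre; x towards the foot, z up.
- knob: the dropped part: round fluted black clamp knob with a brass centre, 32 mm across, 20 mm high, 0.04 kg, lying flat on the bench in one of the gaps, its centre 40 to 56 mm behind the open front; it slides easily. Origin at the centre of its underside, z up.
- ring: plain steel ring, 32 mm outside, 18 mm hole, 14 mm high, lying flat in the other gap; it stays there. Origin at the centre of its underside.

How it is judged:
On the way, in this order (a step that is already met when the one before it is completed fails the run):
1. the rod's foot is down in the gap behind the knob (x of knob in the frame of rod between 0.07 and 0.145 m and y of knob in the frame of rod between -0.03 and 0.03 m and x of knob in the frame of rack above 0 m and height (world z) of rod below 0.02 m), for 0.1 s.
2. the knob has been drawn out of the open front (x of knob in the frame of rack below -0.018 m), for 0.1 s.
At the end, for the whole second after the job is handed in: The knob rests on the bench before the rack, its centre 18 to 250 mm outside the open front and within 150 mm to either side; the rod, released, rests on the flat of its handle on the bench (within 10 mm and 10 degrees); the ring is still wholly in its gap (x of knob in the frame of rack between -0.25 and -0.018 m and y of knob in the frame of rack between -0.15 and 0.15 m and height (world z) of knob between -0.01 and 0.03 m and linear speed of each of knob, rod below 0.02 m/s and angle between rod's own z axis and vertical below 0.17 rad and height (world z) of rod between -0.01 and 0.01 m and x of ring in the frame of rack above 0.016 m); the robot touches nothing.
It fails at once if the gripper touched the knob (contact force between the fingers and knob above 0.5 N).
It fails at once if the ring was moved more than 20 mm (distance of ring from where it was at the start of the episode above 0.02 m).
It also fails if it takes over 50 s, if anything falls off the work surface, if the arm or the gripper's body presses on something with over 40 N, if the wrist force passes 120 N, or if a joint passes its speed limit or range.

## Working session

There is one attempt and no reset: what is moved stays moved. The work goes in short steps, Python scripts to look and compute and a shell command to move; the robot and the scene stay as the last step left them, time stands still between calls to the robot, and variables do not carry over. Pictures are saved under pics/ and viewed, and the job is handed in when it is done.

```bash
mkdir -p pics; ls; cat > h.py <<'E'
import numpy as np, cv2
from workcell import bot, snapshot, get_calibration
def save(n,f):
    p,d=snapshot(n); cv2.imwrite('pics/'+f+'.png',p[:,:,::-1]); np.save('pics/'+f+'_d.npy',d); return p,d
def cam(n,obs=None):
    c=get_calibration(n)
    K=np.array([[c['fx'],0,c['cx']],[0,c['fy'],c['cy']],[0,0,1]]);D=np.array(c['dist_coeffs'],float)
    if n=='wrist':
        H=np.array(c['hand_eye']); R=cv2.Rodrigues(np.array(obs['ee_rot'],float))[0]
        Rw=R@H[:3,:3]; o=R@H[:3,3]+np.array(obs['ee_pos'])
    else:
        Rw=np.array(c['R']).T; o=-Rw@np.array(c['t'])
    return K,D,Rw,o
def rays(C,uv):
    K,D,Rw,o=C
    x=cv2.undistortPoints(np.array(uv,float).reshape(-1,1,2),K,D).reshape(-1,2)
    return np.c_[x,np.ones(len(x))]@Rw.T, o
def plane(C,uv,z):
    r,o=rays(C,uv); return o+r*((z-o[2])/r[:,2:3])
def depthpt(C,uv,d):
    r,o=rays(C,uv); return o+r*np.array([d[int(round(v)),int(round(u))] for u,v in uv])[:,None]
E
python3 - <<'E'
from h import *
o=bot.get_obs(); print({k:np.round(v,3) for k,v in o.items()})
for n in ['scene','top','wrist']: save(n,n+'0')
for n in ['scene','top']:
    print(n,cam(n)[2:],cam(n)[0][0,0])
np.save('pics/o0.npy',[o],allow_pickle=True)
print(get_calibration('wrist'))
E
```

```text
pics
{'time_s': np.float64(0.0), 'joint_pos': array([-1.431,  0.528,  1.434, -0.   ,  1.181, -0.179]), 'joint_vel': array([ 0.   , -0.002,  0.   , -0.001, -0.001, -0.   ]), 'joint_torque': array([ 2.0000e-03, -4.4235e+01, -1.7803e+01, -0.0000e+00,  9.0000e-03,
       -0.0000e+00]), 'ee_pos': array([ 0.196, -0.593,  0.244]), 'ee_rot': array([-2.545,  1.84 ,  0.003]), 'ft_force': array([ 0.231, -0.397, -0.111]), 'wrist_torque': array([-0.001, -0.042,  0.025]), 'grip_width': np.float64(0.085)}
scene (array([[-8.77312541e-01, -1.87558340e-01,  4.41751712e-01],
       [-4.79919422e-01,  3.42415243e-01, -8.07730865e-01],
       [ 2.34139944e-04, -9.20637643e-01, -3.90418077e-01]]), array([0.17018896, 0.38212904, 0.37369609])) 474.3771173203166
top (array([[-0.01861096, -0.99807466,  0.05916597],
       [-0.99973675,  0.01937087,  0.01229628],
       [-0.0134187 , -0.05892155, -0.99817242]]), array([ 0.47575967, -0.30305054,  0.88503095])) 466.746138203143
{'fx': 300.89736085702265, 'fy': 300.89736085702265, 'cx': 254.05391715542197, 'cy': 189.94303809706378, 'dist_coeffs': array([-0.08130548,  0.        ,  0.        ,  0.        ,  0.        ]), 'hand_eye': array([[ 9.99999598e-01, -8.89388482e-04, -1.10266004e-04,
         4.66450192e-05],
       [ 8.82351140e-04,  9.55523953e-01,  2.94912184e-01,
        -7.38388622e-02],
       [-1.56929692e-04, -2.94912163e-01,  9.55524354e-01,
        -1.28523768e-01],
       [ 0.00000000e+00,  0.00000000e+00,  0.00000000e+00,
         1.00000000e+00]])}
```

View pics/scene0.png

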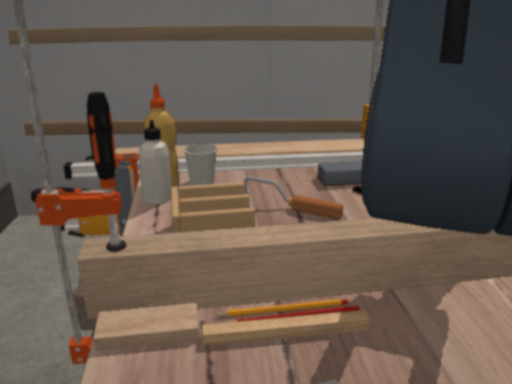

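View pics/top0.png

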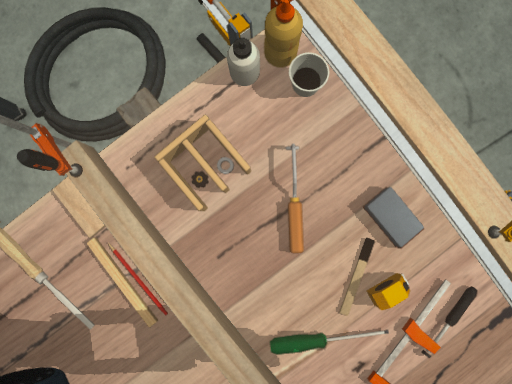

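View pics/wrist0.png

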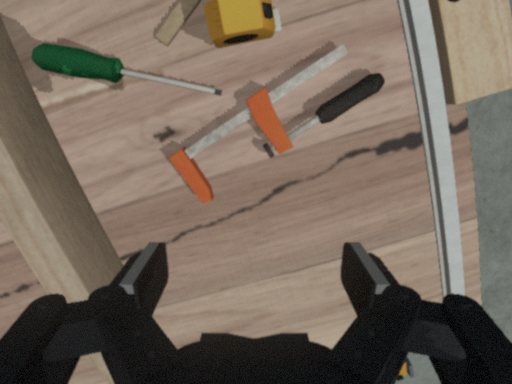

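The scene view shows the rack, rod, and a long beam in front. In the top view the knob is at (200,180) in the left gap, the ring at (225,165) in the right gap, and the rod handle at (296,225) with its foot at (294,148). The rack's open front faces lower right. I'll zoom in to measure.

```bash
python3 - <<'E'
import cv2
a=cv2.imread('pics/top0.png'); cv2.imwrite('pics/topz.png',cv2.resize(a[105:265,140:340],None,fx=4,fy=3.75,interpolation=cv2.INTER_CUBIC)[:600])
cv2.imwrite('pics/topz.png',cv2.resize(a[110:260,145:345],None,fx=4,fy=4,interpolation=cv2.INTER_CUBIC))
a=cv2.imread('pics/scene0.png'); cv2.imwrite('pics/scz.png',cv2.resize(a[150:250,160:360],None,fx=4,fy=4,interpolation=cv2.INTER_CUBIC))
E
```

```text
(no output)
```

View pics/topz.png

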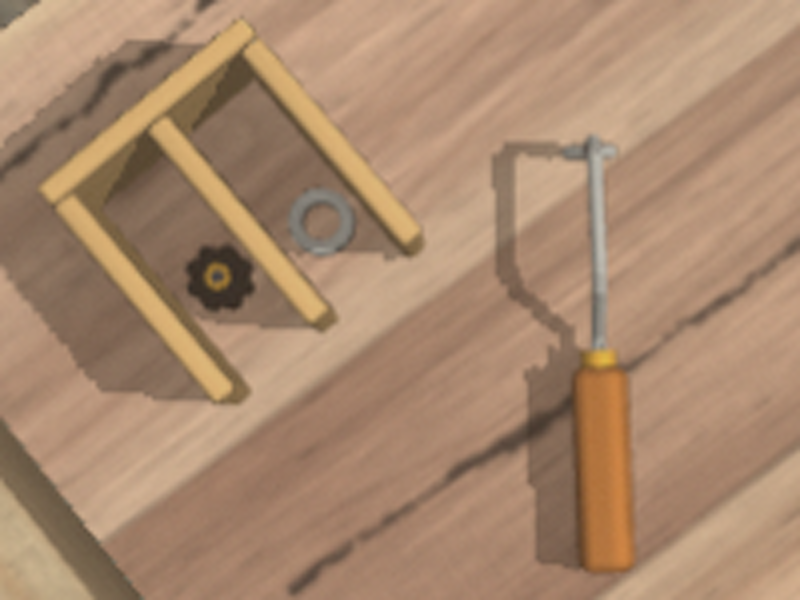

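View pics/scz.png

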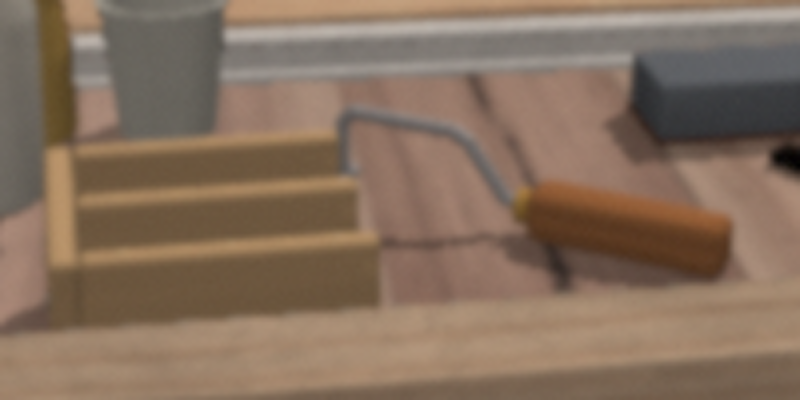

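```bash
cat > m.py <<'E'
from h import *
C=cam('top'); d=np.load('pics/top0_d.npy')
z=lambda l:[((x+.5)/4-.5+145,(y+.5)/4-.5+110) for x,y in l]
f=z([(223,392),(320,318),(412,242)]); b=z([(42,190),(245,20)])
F=plane(C,f,.07);B=plane(C,b,.07)
print('fronts',F.round(4),'dep',depthpt(C,z([(210,380),(306,305),(398,232)]),d).round(4)[:,2])
print('back',B.round(4))
ex=F[0]-F[2]; ex/=np.linalg.norm(ex); yaw=np.arctan2(-ex[0],ex[1]); bb=B[0]-B[1]
print('yaw front',np.degrees(yaw),'yaw back',np.degrees(np.arctan2(-bb[0],bb[1])), 'widths',np.linalg.norm(F[0]-F[2]),np.linalg.norm(bb))
for p in [((66,200),(223,392)),((158,124),(320,318)),((250,45),(412,242))]:
    q=plane(C,z(p),.07);v=q[0]-q[1];print('fin yaw',np.degrees(np.arctan2(v[1],v[0])),np.linalg.norm(v))
K=plane(C,z([(218,276)]),.02)[0];R=plane(C,z([(321,219)]),.014)[0]
def inr(p,o,y): 
    c,s=np.cos(y),np.sin(y);v=p[:2]-o[:2];return np.array([c*v[0]+s*v[1],-s*v[0]+c*v[1]])
o=F[1]; y=np.radians(38)
print('knob',K,'ring',R)
H=plane(C,z([(602,368),(609,568)]),.02);print('handle',H,np.linalg.norm(H[0]-H[1]));v=H[0]-H[1]
print('yaw',np.degrees(np.arctan2(v[1],v[0])))
print('handle top depth',depthpt(C,z([(604,420),(606,470),(607,530)]),d))
print('foot',plane(C,z([(590,152)]),.0075), 'bend',plane(C,z([(594,140)]),.044), 'legtop dep',depthpt(C,z([(597,200),(597,250)]),d))
np.savez('m.npz',F=F,K=K,R=R)
# beam
print('beam', depthpt(C,[(75,150),(110,190),(160,250),(200,300),(250,360)],d))
# 2-view: scene handle
S=cam('scene');ds=np.load('pics/scene0_d.npy')
zs=lambda l:[((x+.5)/4-.5+160,(y+.5)/4-.5+150) for x,y in l]
print('scene handle top',depthpt(S,zs([(550,190),(640,205),(710,220)]),ds))
print('scene rack top',depthpt(S,zs([(370,237),(350,182),(330,137)]),ds))
E
python3 m.py
```

```text
fronts [[ 0.4966 -0.1929  0.07  ]
 [ 0.5283 -0.236   0.07  ]
 [ 0.5609 -0.2769  0.07  ]] dep [0.0683 0.0688 0.0669]
back [[ 0.5876 -0.113   0.07  ]
 [ 0.6616 -0.2043  0.07  ]]
yaw front 37.42427706087459 yaw back 39.06577810138066 widths 0.10574239654032443 0.11751745752054485
fin yaw 38.699995732975324 0.11047683879146607
fin yaw 38.97462718195516 0.11260106330874177
fin yaw 38.24169067205563 0.11381200603234165
knob [ 0.5520439  -0.18440009  0.02      ] ring [ 0.57846001 -0.23246544  0.014     ]
handle [[ 0.50571548 -0.36228867  0.02      ]
 [ 0.41329707 -0.36350367  0.02      ]] 0.092426395333481
yaw 0.753208459132468
handle top depth [[ 0.48158598 -0.36229728  0.02539913]
 [ 0.45860745 -0.36272813  0.02511362]
 [ 0.43123038 -0.36240704  0.02781613]]
foot [[ 0.60859933 -0.35992395  0.0075    ]] bend [[ 0.60854247 -0.35951305  0.044     ]] legtop dep [[ 0.58072719 -0.36000929  0.04671812]
 [ 0.5581774  -0.35955183  0.0453255 ]]
beam [[ 0.60168896  0.02754229  0.08710053]
 [ 0.52952747 -0.03694948  0.08767899]
 [ 0.42447148 -0.12394694  0.0852337 ]
 [ 0.33791304 -0.19170327  0.0843621 ]
 [ 0.23421916 -0.27551254  0.08648269]]
scene handle top [[ 0.49700697 -0.3557691   0.02397264]
 [ 0.45343625 -0.35854799  0.02458815]
 [ 0.42003175 -0.35918714  0.02412472]]
scene rack top [[ 0.49647107 -0.18717223  0.06886321]
 [ 0.52989755 -0.22947528  0.06882422]
 [ 0.56461948 -0.27187635  0.06689644]]
```

```bash
cat > go.py <<'E'
from h import *
import sys
def rel(p,yawx=None,o=None):
    """world target TCP p, angle of tool x (deg) -> tool-frame shift in cm (before the turn) & turn about tool z"""
    o=o or bot.get_obs(); R=cv2.Rodrigues(np.array(o['ee_rot'],float))[0]
    print('t',round(float(o['time_s']),2),'tcp',np.round(o['ee_pos'],4),'toolx deg',round(np.degrees(np.arctan2(R[1,0],R[0,0])),2),'tilt',np.round(R[:2,2],4),'w',o['grip_width'],'f',np.round(o['ft_force'],1))
    print('shift cm',np.round(R.T@(np.array(p)-o['ee_pos'])*100,2), 'norm',np.linalg.norm(np.array(p)-o['ee_pos']))
    if yawx is not None: print('wz',round(-(yawx-np.degrees(np.arctan2(R[1,0],R[0,0]))),2))
E
python3 -c "
from go import *
rel((.457,-.362,.2),-89.2)"
```

```text
t 0.15 tcp [ 0.1959 -0.593   0.2445] toolx deg -71.73 tilt [-0.0002  0.0016] w 0.08504423416970275 f [-0.3 -0.2 -0.7]
shift cm [-13.74 -32.04   4.49] norm 0.35147060691346593
wz 17.47
```

```bash
python3 -m pendant '[[1,-1.96,-4.58,0.64,0,0,0],[1,-1.96,-4.58,0.64,0,0,0],[1,-1.96,-4.58,0.64,0,0,0],[1,-1.96,-4.58,0.64,0,0,0],[1,-1.96,-4.58,0.64,0,0,0],[1,-1.96,-4.58,0.64,0,0,0],[1,-1.98,-4.56,0.65,0,0,0],[1,0,0,0,0,0,8.75],[1,0,0,0,0,0,8.72],[1,0,0,0,0,0,0]]'
python3 - <<'E'
from go import *
o=bot.get_obs(); save('wrist','w1'); np.save('pics/w1_o.npy',[o],allow_pickle=True)
rel((.457,-.362,.2),-89.2,o)
E
```

```text
time_s: 1.4
ee_pos: [0.4571, -0.3622, 0.2001]
ee_rot: [-2.239, 2.203, 0.001]
ft_force: [-0.6, 0.1, 0.1]
grip_width: 0.0855
t 1.4 tcp [ 0.4571 -0.3622  0.2001] toolx deg -89.08 tilt [-0.0004  0.0005] w 0.08548094055152874 f [-0.6  0.1  0.1]
shift cm [-0.02  0.01  0.01] norm 0.00030147869942323904
wz 0.12
```

View pics/w1.png

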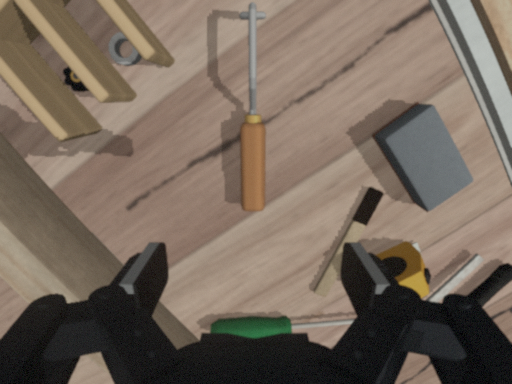

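The wrist picture shows the handle from (253,123) to (253,210) and the foot at (252,13), with fin ends at about (78,135), (120,98) and (160,62).

```bash
python3 - <<'E'
from h import *
a=cv2.imread('pics/w1.png'); cv2.imwrite('pics/w1z.png',cv2.resize(a[0:150,0:200],None,fx=4,fy=4,interpolation=cv2.INTER_CUBIC))
o=np.load('pics/w1_o.npy',allow_pickle=True)[0]; C=cam('wrist',o); d=np.load('pics/w1_d.npy')
H=cv2.cvtColor(a,cv2.COLOR_BGR2HSV)
m=((H[...,0]<16)&(H[...,1]>130)&(H[...,2]>70)).astype(np.uint8); m[220:]=0; m[:,:200]=0; m[:,300:]=0
cn=max(cv2.findContours(m,0,2)[0],key=cv2.contourArea); print(cv2.minAreaRect(cn))
q=plane(C,cv2.boxPoints(cv2.minAreaRect(cn)),.02);print(q, q.mean(0))
print('handle depth',depthpt(C,[(253,135),(253,165),(253,200)],d))
print('foot',plane(C,[(244,15),(263,15)],.0075),'foot depth',depthpt(C,[(245,15),(253,10),(252,50)],d))
# triangulate handle front top centre between top & wrist
T=cam('top')
def tri(u,v):
    r1,o1=rays(C,[u]);r2,o2=rays(T,[v]);s=np.linalg.lstsq(np.c_[r1[0],-r2[0]],o2-o1,rcond=None)[0];return o1+s[0]*r1[0],o2+s[1]*r2[0]
print('collar',tri((253.5,121),(145+600/4-.4,110+357/4-.4)),'bend',tri((252,8),(145+594/4-.4,110+140/4-.4)))
E
```

```text
((252.0, 166.0), (86.0, 22.0), 90.0)
[[ 0.50620211 -0.34869966  0.02      ]
 [ 0.50653498 -0.37088152  0.02      ]
 [ 0.4140596  -0.37307018  0.02      ]
 [ 0.41368973 -0.34897385  0.02      ]] [ 0.4601216 -0.3604063  0.02     ]
handle depth [[ 0.49515054 -0.36098438  0.02697672]
 [ 0.46444799 -0.36142044  0.0262246 ]
 [ 0.42614569 -0.36196209  0.02527409]]
foot [[ 0.60950836 -0.35052597  0.0075    ]
 [ 0.60978599 -0.36897163  0.0075    ]] foot depth [[ 0.60824346 -0.35165999  0.01272831]
 [ 0.60357054 -0.3594923   0.0485055 ]
 [ 0.57149606 -0.35908543  0.04731001]]
collar (array([ 0.50961099, -0.36128696,  0.03682686]), array([ 0.51020025, -0.36030024,  0.03678419])) bend (array([ 0.60889561, -0.3584797 ,  0.03430698]), array([ 0.61007355, -0.36009921,  0.03460166]))
```

View pics/w1z.png

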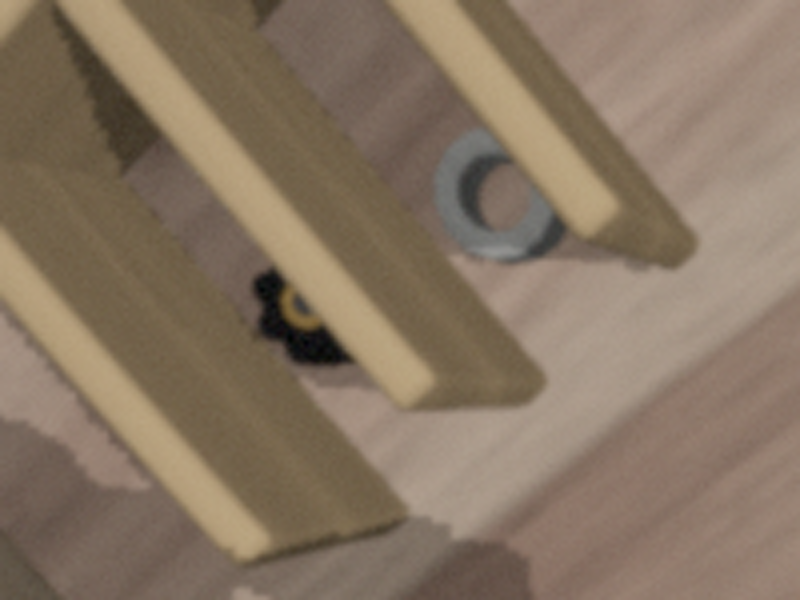

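The upscaled wrist picture shows fin fronts at (255,548), (425,395) and (602,222), the knob brass at (303,303) and the ring at (500,195). Next I'll check the rack from this view and then descend to grasp.

```bash
python3 - <<'E'
from go import *
o=np.load('pics/w1_o.npy',allow_pickle=True)[0]; C=cam('wrist',o); T=cam('top')
z=lambda l:[((x+.5)/4-.5,(y+.5)/4-.5) for x,y in l]
F=plane(C,z([(250,545),(424,393),(602,222)]),.07);print(F)
v=F[0]-F[2];print(np.degrees(np.arctan2(-v[0],v[1])),np.linalg.norm(v))
print('knob',plane(C,z([(300,303)]),.02),'ring',plane(C,z([(500,195)]),.014))
m=np.load('m.npz')['F'];print(m.mean(0),F.mean(0))
for a,b in zip([(250,545),(424,393),(602,222)],[(223,392),(320,318),(412,242)]):
    u=z([a]);w=[((b[0]+.5)/4+144.5,(b[1]+.5)/4+109.5)]
    r1,o1=rays(C,u);r2,o2=rays(T,w);s=np.linalg.lstsq(np.c_[r1[0],-r2[0]],o2-o1,rcond=None)[0];print('tri',o1+s[0]*r1[0],o2+s[1]*r2[0])
rel((.458,-.361,.016),-89.2)
E
```

```text
[[ 0.49866967 -0.19217117  0.07      ]
 [ 0.53064153 -0.23616213  0.07      ]
 [ 0.56416893 -0.27681794  0.07      ]]
37.73252832805911 0.10702909644553439
knob [[ 0.55296574 -0.18162493  0.02      ]] ring [[ 0.57804315 -0.23312995  0.014     ]]
[ 0.52858161 -0.23522932  0.07      ] [ 0.53116004 -0.23505041  0.07      ]
tri [ 0.49869043 -0.19227953  0.07016548] [ 0.49661355 -0.19288316  0.07003075]
tri [ 0.53063884 -0.23544238  0.06851501] [ 0.52836225 -0.23581703  0.06833753]
tri [ 0.5640464  -0.27713181  0.07095846] [ 0.56080965 -0.27687529  0.07062868]
t 1.45 tcp [ 0.457  -0.3624  0.2002] toolx deg -89.05 tilt [-0.0003  0.0004] w 0.08528082304004797 f [ 0.9 -1.4 -0.1]
shift cm [-0.13 -0.1  18.42] norm 0.18420440682447967
wz 0.15
```

```bash
python3 -m pendant '[[1,-0.1,-0.1,5,0,0,0],[1,0,0,5,0,0,0],[1,0,0,4,0,0,0],[1,0,0,2.4,0,0,0],[1,0,0,1.4,0,0,0],[1,0,0,0.6,0,0,0],[1,0,0,0,0,0,0]]'
python3 -c "
from go import *
rel((.458,-.361,.016),-89.2)"
python3 -m pendant '[[0,0,0,0,0,0,0],[-0.5,0,0,0,0,0,0],[-1,0,0,0,0,0,0],[-1,0,0,0,0,0,0],[-1,0,0,0,0,0,0],[-1,0,0,0,0,0,0]]'
python3 - <<'E'
from go import *
rel((.458,-.361,.016),-89.2); save('wrist','w2')
E
```

```text
time_s: 2.33
ee_pos: [0.4583, -0.3619, 0.0168]
ee_rot: [2.237, -2.206, 0.001]
ft_force: [-0.3, -0.4, 0.6]
grip_width: 0.0854
t 2.33 tcp [ 0.4583 -0.3619  0.0168] toolx deg -89.18 tilt [ 0.0005 -0.0006] w 0.08541234824206288 f [-0.3 -0.4  0.6]
shift cm [-0.09  0.03  0.08] norm 0.0012313269476151394
wz 0.02
time_s: 3.08
ee_pos: [0.4584, -0.3619, 0.0171]
ee_rot: [2.237, -2.206, 0.002]
ft_force: [-1.0, -0.4, 5.8]
grip_width: 0.0247
t 3.08 tcp [ 0.4584 -0.3619  0.0171] toolx deg -89.2 tilt [ 0.0008 -0.0009] w 0.024696813577894633 f [-1.  -0.4  5.8]
shift cm [-0.09  0.04  0.11] norm 0.001461925749097472
wz 0.0
```

View pics/w2.png

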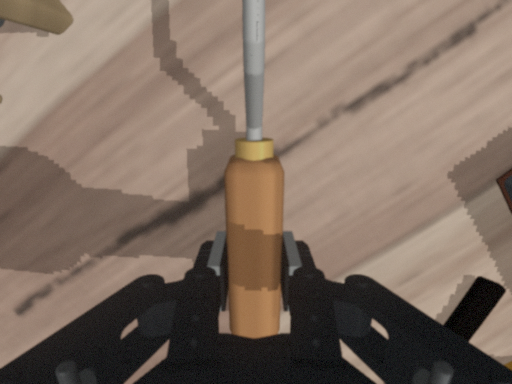

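The handle sits straight between the pads, with the rod pointing up the image at u≈253. Lift.

```bash
python3 -m pendant '[[-1,0,0,-0.8,0,0,0],[-1,0,0,-2,0,0,0],[-1,0,0,-3.5,0,0,0],[-1,0,0,-3.7,0,0,0],[-1,0,0,0,0,0,0]]'
python3 - <<'E'
from go import *
o=bot.get_obs();save('wrist','w3');save('top','t3');np.save('pics/w3_o.npy',[o],allow_pickle=True)
rel((.458,-.361,.016),-89.2,o)
a=cv2.imread('pics/t3.png'); cv2.imwrite('pics/t3z.png',cv2.resize(a[110:260,145:345],None,fx=4,fy=4,interpolation=cv2.INTER_CUBIC))
E
```

```text
time_s: 3.75
ee_pos: [0.4594, -0.363, 0.1192]
ee_rot: [2.237, -2.205, 0.01]
ft_force: [0.0, -0.2, -1.8]
grip_width: 0.0249
t 3.75 tcp [ 0.4594 -0.363   0.1192] toolx deg -89.2 tilt [ 0.004  -0.0047] w 0.024856461689355038 f [ 0.  -0.2 -1.8]
shift cm [-0.25  0.17 10.32] norm 0.10321776577765483
wz 0.0
```

View pics/w3.png

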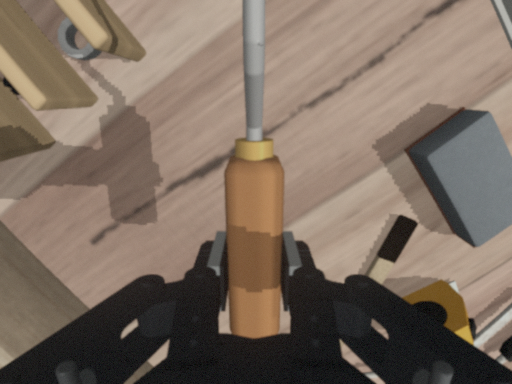

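View pics/t3z.png

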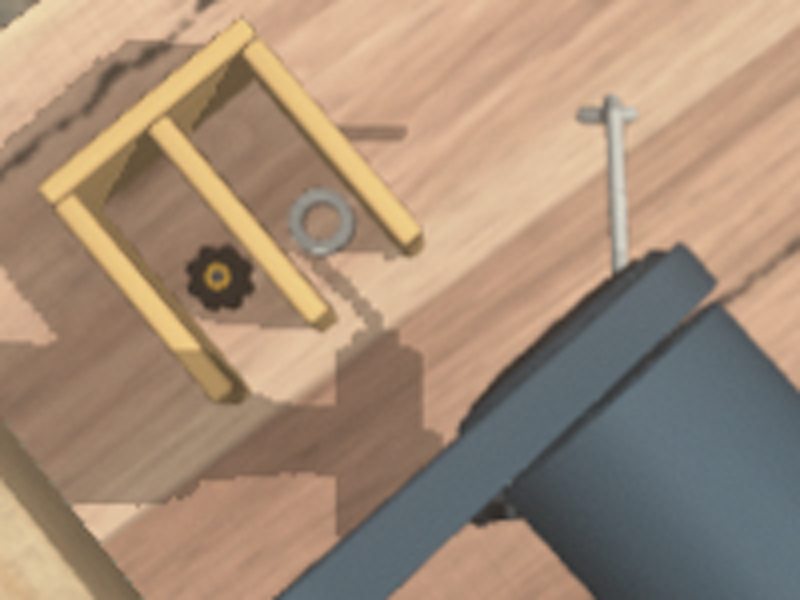

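The rod is held level, and the top view shows the foot at (607,114) in the upscaled picture. Checking its offset from the TCP next.

```bash
python3 - <<'E'
from go import *
o=np.load('pics/w3_o.npy',allow_pickle=True)[0]; T=cam('top');d=np.load('pics/t3_d.npy')
z=lambda l:[((x+.5)/4+144.5,(y+.5)/4+109.5) for x,y in l]
print(depthpt(T,z([(617,250),(614,180),(612,130),(612,112),(585,116),(630,115)]),d))
print(plane(T,z([(585,115),(607,115),(630,115)]),.111),plane(T,z([(613,100),(621,265)]),.146))
rel((.464,-.2534,.119),-51.9)
E
```

```text
[[ 0.54823129 -0.36080133  0.14511053]
 [ 0.57637876 -0.36034716  0.14463144]
 [ 0.59569616 -0.35965752  0.14993681]
 [ 0.60397207 -0.36031159  0.1439136 ]
 [ 0.60828598 -0.35153915  0.11039959]
 [ 0.60884037 -0.37066051  0.10759404]]
[[ 0.60860665 -0.3515121   0.111     ]
 [ 0.60843429 -0.36072661  0.111     ]
 [ 0.60825734 -0.37036431  0.111     ]] [[ 0.60846018 -0.36067824  0.146     ]
 [ 0.54212941 -0.36217454  0.146     ]]
t 3.85 tcp [ 0.4577 -0.3611  0.1162] toolx deg -89.2 tilt [-0.0005  0.0005] w 0.025157392135048303 f [-0.6 -0.3 -1.2]
shift cm [-10.76  -0.78  -0.27] norm 0.10796319852779192
wz -37.3
```

```bash
python3 -m pendant '[[-1,-2.5,-0.15,0,0,0,0],[-1,-3,-0.17,0,0,0,0],[-1,-3,-0.17,0,0,0,0],[-1,-2.14,-0.14,0,0,0,0],[-1,0,0,0,0,0,-9.3],[-1,0,0,0,0,0,-9.3],[-1,0,0,0,0,0,-9.3],[-1,0,0,0,0,0,-9.4],[-1,0,0,0,0,0,0],[-1,0,0,0,0,0,0]]'
python3 - <<'E'
from go import *
o=bot.get_obs();save('wrist','w4');save('top','t4');np.save('pics/w4_o.npy',[o],allow_pickle=True)
rel((.4625,-.2546,.116),-51.9,o)
a=cv2.imread('pics/t4.png'); cv2.imwrite('pics/t4z.png',cv2.resize(a[110:260,145:345],None,fx=4,fy=4,interpolation=cv2.INTER_CUBIC))
E
```

```text
time_s: 5.1
ee_pos: [0.4627, -0.2545, 0.116]
ee_rot: [-2.823, 1.378, 0.001]
ft_force: [0.1, 0.6, -2.3]
grip_width: 0.0251
t 5.1 tcp [ 0.4627 -0.2545  0.116 ] toolx deg -52.02 tilt [-0.0007  0.0006] w 0.025104155906934943 f [ 0.1  0.6 -2.3]
shift cm [-0.01  0.02  0.  ] norm 0.00025091375228303525
wz -0.12
```

View pics/w4.png

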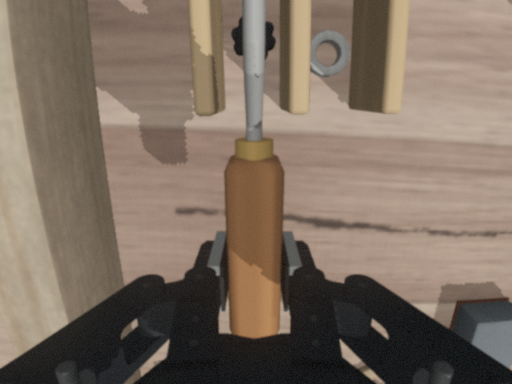

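View pics/t4z.png

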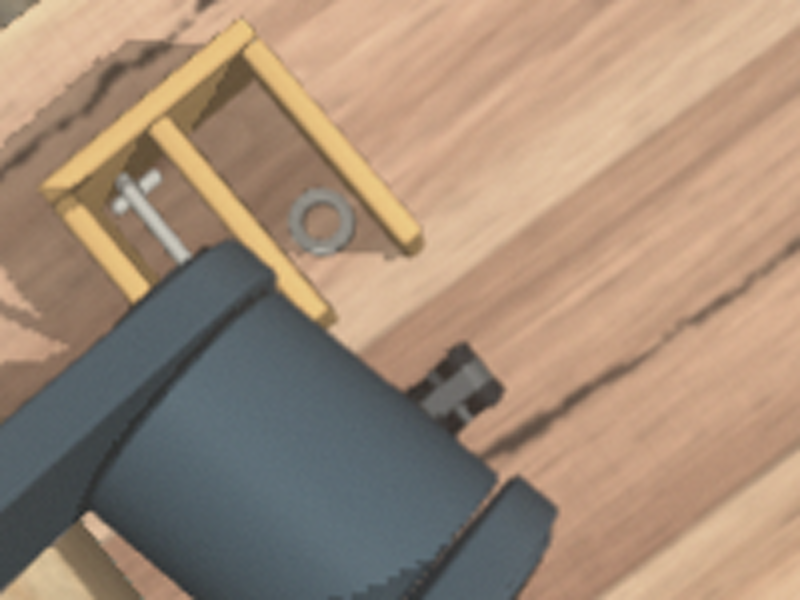

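The wrist view shows the rod running straight along the left gap, with fins at u≈205, 298 and 393. The top view shows the foot at (136,192) upscaled, between the two fins. I'll compute the foot in the rack frame.

```bash
python3 - <<'E'
from go import *
o=np.load('pics/w4_o.npy',allow_pickle=True)[0]; T=cam('top');C=cam('wrist',o)
z=lambda l:[((x+.5)/4+144.5,(y+.5)/4+109.5) for x,y in l]
O=np.array([.530,-.2352]);y=np.radians(38.2)
def inr(p): v=p[:,:2]-O; return np.c_[v@[np.cos(y),np.sin(y)],v@[-np.sin(y),np.cos(y)]]
print('foot',inr(plane(T,z([(118,207),(136,192),(155,177)]),.111)))
print('top rackfronts',inr(plane(T,z([(320,318),(412,242)]),.07)))
print('shaft',inr(plane(T,z([(125,187),(182,257)]),.144)))
print('wrist fins',inr(plane(C,[(298,110),(395,108)],.07)))
print('tcp',inr(np.array([o['ee_pos']])))
E
```

```text
foot [[0.08419627 0.03589774]
 [0.08429969 0.02606212]
 [0.08413858 0.01590112]]
top rackfronts [[-0.00183739  0.00048657]
 [-0.00149629 -0.05182848]]
shaft [[0.08152844 0.02629087]
 [0.04477781 0.02611068]]
wrist fins [[ 0.00236709  0.0017818 ]
 [ 0.00399326 -0.05416749]]
tcp [[-0.06480472  0.02643227]]
```

```bash
python3 -c "
import cv2
a=cv2.imread('pics/w4.png'); cv2.imwrite('pics/w4z.png',cv2.resize(a[0:130,160:430],None,fx=2.9,fy=2.9,interpolation=cv2.INTER_CUBIC))"
```

```text
(no output)
```

View pics/w4z.png

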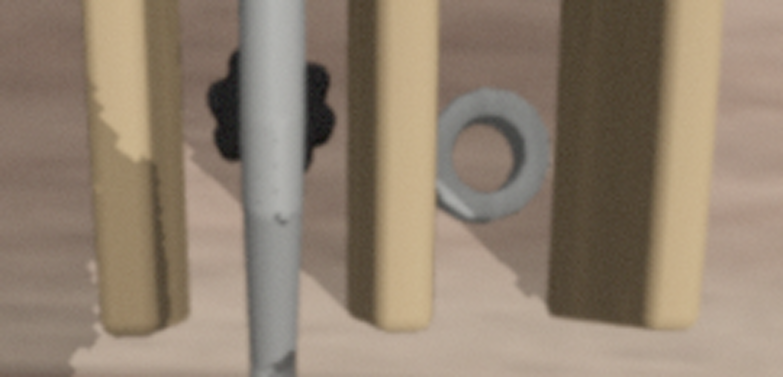

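Aligned, with the foot at rack (0.084, 0.026). Lowering in two stages.

```bash
python3 -m pendant '[[-1,0,0,2,0,0,0],[-1,0,0,2,0,0,0],[-1,0,0,1,0,0,0],[-1,0,0,0,0,0,0]]'
python3 -m pendant '[[-1,0,0,1.5,0,0,0],[-1,0,0,1.5,0,0,0],[-1,0,0,1,0,0,0],[-1,0,0,0.5,0,0,0],[-1,0,0,0,0,0,0],[-1,0,0,0,0,0,0]]'
python3 - <<'E'
from go import *
o=bot.get_obs();save('wrist','w5');save('top','t5');np.save('pics/w5_o.npy',[o],allow_pickle=True)
rel((.4625,-.2546,.021),-51.9,o)
a=cv2.imread('pics/t5.png'); cv2.imwrite('pics/t5z.png',cv2.resize(a[110:260,145:345],None,fx=4,fy=4,interpolation=cv2.INTER_CUBIC))
E
```

```text
time_s: 5.7
ee_pos: [0.4626, -0.2548, 0.0658]
ee_rot: [-2.824, 1.375, 0.002]
ft_force: [-0.5, 0.1, -1.4]
grip_width: 0.0247
time_s: 6.45
ee_pos: [0.4631, -0.2552, 0.0216]
ee_rot: [2.825, -1.375, 0.001]
ft_force: [-0.6, 0.1, -0.8]
grip_width: 0.0251
t 6.45 tcp [ 0.4631 -0.2552  0.0216] toolx deg -51.9 tilt [ 0.0004 -0.0004] w 0.025061415684643568 f [-0.6  0.1 -0.8]
shift cm [-0.09  0.01  0.06] norm 0.0010747386058991865
wz -0.0
```

View pics/w5.png

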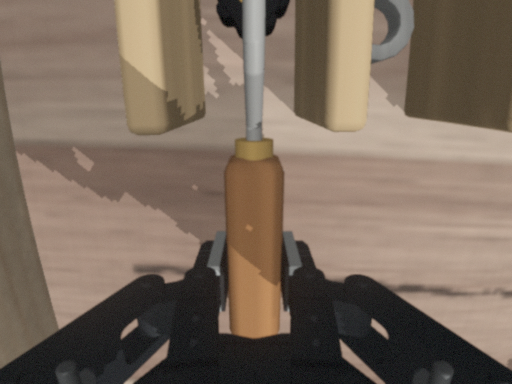

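View pics/t5z.png

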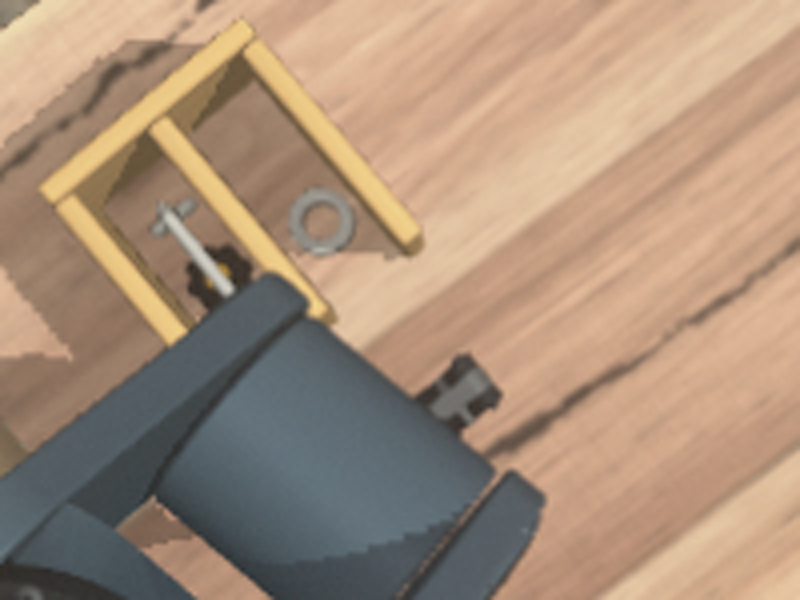

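The foot is down behind the knob at (173,217) in the upscaled top view, and there's no contact force. Now I'll drag along tool +y.

```bash
python3 -m pendant '[[-1,0,0.6,0,0,0,0],[-1,0,1,0,0,0,0],[-1,0,1,0,0,0,0],[-1,0,1,0,0,0,0],[-1,0,1,0,0,0,0],[-1,0,0.4,0,0,0,0],[-1,0,0,0,0,0,0]]'
python3 - <<'E'
from go import *
o=bot.get_obs();save('wrist','w6');rel((.4625,-.2546,.021),-51.9,o)
E
```

```text
time_s: 7.42
ee_pos: [0.4233, -0.2862, 0.0214]
ee_rot: [-2.824, 1.376, 0.0]
ft_force: [-0.2, 0.2, -1.5]
grip_width: 0.0249
t 7.42 tcp [ 0.4233 -0.2862  0.0214] toolx deg -51.94 tilt [-0.0001  0.0001] w 0.024881137957243338 f [-0.2  0.2 -1.5]
shift cm [-0.07 -5.04  0.04] norm 0.050391748247033574
wz -0.04
```

View pics/w6.png

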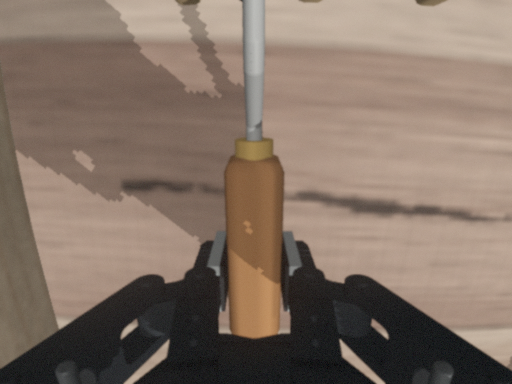

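The knob is out of wrist view, being carried along. Continue.

```bash
python3 -m pendant '[[-1,0,0.6,0,0,0,0],[-1,0,1,0,0,0,0],[-1,0,1,0,0,0,0],[-1,0,1,0,0,0,0],[-1,0,1,0,0,0,0],[-1,0,1,0,0,0,0],[-1,0,1,0,0,0,0],[-1,0,0.6,0,0,0,0],[-1,0,0.3,0,0,0,0],[-1,0,0,0,0,0,0]]'
python3 - <<'E'
from go import *
o=bot.get_obs();save('top','t7');save('scene','s7');rel((.4625,-.2546,.021),-51.9,o)
a=cv2.imread('pics/t7.png'); cv2.imwrite('pics/t7z.png',cv2.resize(a[110:260,145:345],None,fx=4,fy=4,interpolation=cv2.INTER_CUBIC))
E
```

```text
time_s: 8.72
ee_pos: [0.3644, -0.3323, 0.0214]
ee_rot: [-2.825, 1.375, 0.0]
ft_force: [-0.5, -0.2, -1.1]
grip_width: 0.0245
t 8.72 tcp [ 0.3644 -0.3323  0.0214] toolx deg -51.92 tilt [-0.  0.] w 0.024506495730225383 f [-0.5 -0.2 -1.1]
shift cm [ -0.07 -12.51   0.04] norm 0.12511159915992004
wz -0.02
```

View pics/t7z.png

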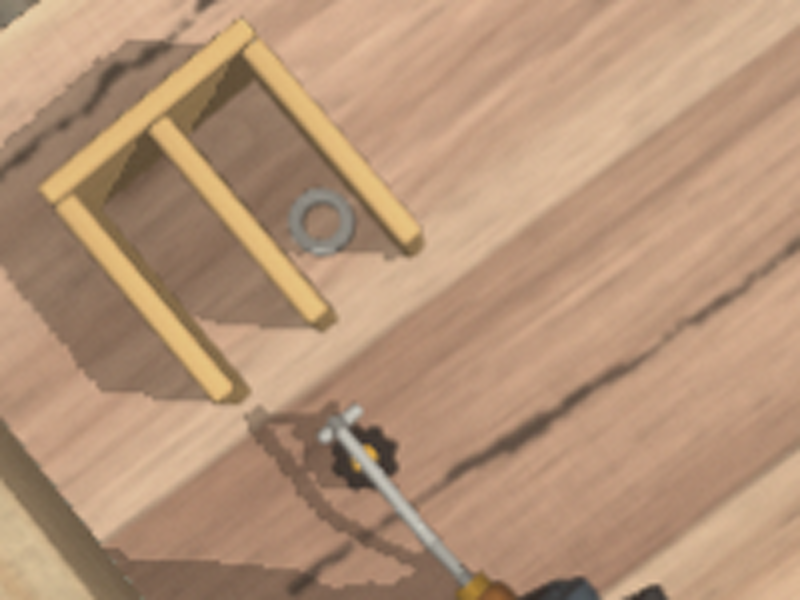

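View pics/s7.png

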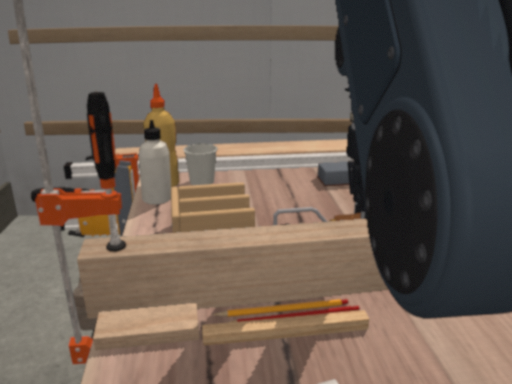

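The knob is out on the bench at (365,457) in the upscaled view, and the ring hasn't moved. Next: back off the foot, lift, move sideways (tool +x) and set down.

```bash
python3 -m pendant '[[-1,0,-0.5,0,0,0,0],[-1,0,0,-1.5,0,0,0],[-1,0,0,-2.5,0,0,0],[-1,0,0,-1.5,0,0,0],[-1,2,0,0,0,0,0],[-1,2.8,0,0,0,0,0],[-1,2.7,0,0,0,0,0],[-1,1.5,0,0,0,0,0],[-1,0,0,0,0,0,0],[-1,0,0,0,0,0,0]]'
python3 - <<'E'
from go import *
o=bot.get_obs();save('top','t8');rel((.4625,-.2546,.018),-51.9,o)
E
```

```text
time_s: 10.07
ee_pos: [0.4232, -0.3988, 0.0764]
ee_rot: [-2.824, 1.374, 0.003]
ft_force: [-0.5, 0.2, -1.2]
grip_width: 0.0245
t 10.07 tcp [ 0.4232 -0.3988  0.0764] toolx deg -51.9 tilt [-0.0011  0.0016] w 0.024546491297654592 f [-0.5  0.2 -1.2]
shift cm [ -8.91 -11.99   5.86] norm 0.16044396275872216
wz 0.0
```

View pics/t8.png

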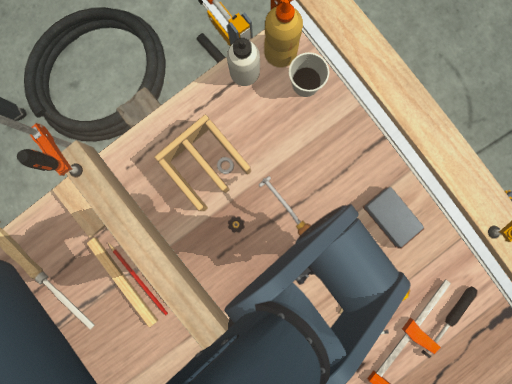

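The knob rests free at (236,225) and the foot at (266,183) is clear of the rack. Lower.

```bash
python3 -m pendant '[[-1,0,0,1.5,0,0,0],[-1,0,0,2,0,0,0],[-1,0,0,1.3,0,0,0],[-1,0,0,0.6,0,0,0],[-1,0,0,0.3,0,0,0],[-1,0,0,0.15,0,0,0],[-1,0,0,0,0,0,0],[-1,0,0,0,0,0,0]]'
```

```text
time_s: 11.12
ee_pos: [0.4242, -0.4002, 0.0183]
ee_rot: [2.824, -1.375, 0.001]
ft_force: [-0.1, -1.0, -0.7]
grip_width: 0.0248
```

```bash
python3 -m pendant '[[-1,0,0,0.1,0,0,0],[-1,0,0,0,0,0,0],[-1,0,0,0,0,0,0]]'
```

```text
time_s: 11.5
ee_pos: [0.4241, -0.4001, 0.0171]
ee_rot: [2.825, -1.375, 0.001]
ft_force: [-0.7, -0.0, -0.5]
grip_width: 0.0248
```

```bash
python3 -m pendant '[[0,0,0,0,0,0,0],[0.5,0,0,0,0,0,0],[1,0,0,0,0,0,0],[1,0,0,0,0,0,0],[1,0,0,0,0,0,0]]'
python3 -m pendant '[[1,0,0,-1,0,0,0],[1,0,0,-2.5,0,0,0],[1,0,0,-4,0,0,0],[1,0,0,-5,0,0,0],[1,0,0,-5,0,0,0],[1,0,3,-2,0,0,0],[1,0,0,0,0,0,0],[1,0,0,0,0,0,0]]'
python3 - <<'E'
from go import *
o=bot.get_obs();save('wrist','w9');save('top','t9');np.save('pics/w9_o.npy',[o],allow_pickle=True);rel((.4625,-.2546,.018),-51.9,o)
E
```

```text
time_s: 12.12
ee_pos: [0.424, -0.4, 0.0169]
ee_rot: [-2.825, 1.375, 0.0]
ft_force: [-0.5, 0.4, 0.7]
grip_width: 0.0856
time_s: 13.12
ee_pos: [0.4002, -0.4176, 0.2116]
ee_rot: [-2.823, 1.375, 0.001]
ft_force: [-0.5, 0.5, -0.8]
grip_width: 0.0855
t 13.12 tcp [ 0.4002 -0.4176  0.2116] toolx deg -51.93 tilt [-0.0003  0.0014] w 0.08548813578575074 f [-0.5  0.5 -0.8]
shift cm [ -8.97 -14.95  19.38] norm 0.2606285207076139
wz -0.03
```

View pics/w9.png

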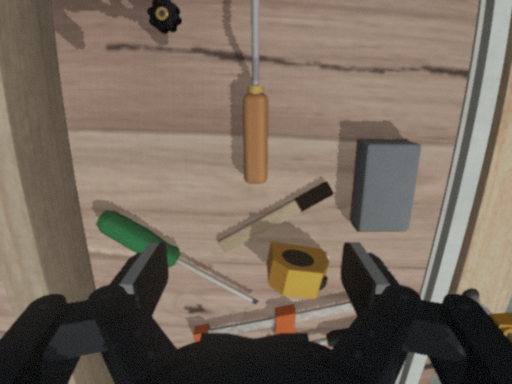

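View pics/t9.png

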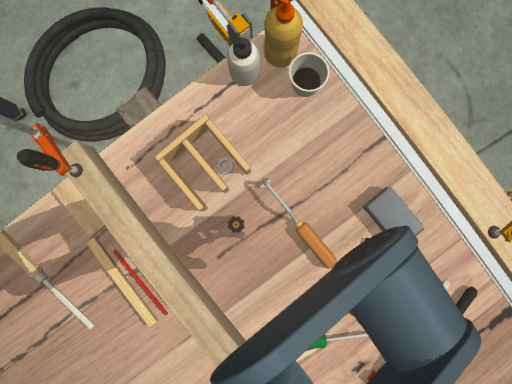

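Both views show the rod lying free (handle at (317,243) in top), the knob at (236,225) and the ring at (225,165). A numeric check before handing in.

```bash
python3 - <<'E'
from go import *
T=cam('top');d=np.load('pics/t9_d.npy');O=np.array([.530,-.2352]);y=np.radians(38.2)
def inr(p): v=p[:,:2]-O; return np.c_[v@[np.cos(y),np.sin(y)],v@[-np.sin(y),np.cos(y)]].round(4)
print('knob',inr(plane(T,[(236,225)],.02)),depthpt(T,[(236,222)],d).round(3))
print('ring',inr(plane(T,[(225,165)],.014)),'start',inr(np.load('m.npz')['R'][None]))
a=cv2.imread('pics/top0.png').astype(int);b=cv2.imread('pics/t9.png').astype(int);print('ring patch diff',abs(a-b)[153:177,213:237].mean())
o=np.load('pics/w9_o.npy',allow_pickle=True)[0];C=cam('wrist',o);dw=np.load('pics/w9_d.npy')
print('handle wrist z',depthpt(C,[(256,102),(256,135),(256,170)],dw).round(4)); print('handle top z',depthpt(T,[(306,231),(314,240),(322,250)],d).round(4),'rod',depthpt(T,[(279,194),(274,188)],d).round(4))
bot.hand_in()
E
```

```text
knob [[-0.0618  0.0273]] [[ 0.47  -0.252  0.018]]
ring [[ 0.0387 -0.0273]] start [[ 0.0398 -0.0278]]
ring patch diff 10.34375
handle wrist z [[ 0.456  -0.3756  0.0254]
 [ 0.4298 -0.3961  0.025 ]
 [ 0.4004 -0.4192  0.0253]]
handle top z [[ 0.4511 -0.3807  0.0252]
 [ 0.4343 -0.3951  0.0248]
 [ 0.4159 -0.409   0.0284]] rod [[ 0.5216 -0.3335 -0.0026]
 [ 0.5332 -0.3242 -0.0018]]
the job is handed in; nothing more can be done
```

The job is handed in: I hooked the knob out of the left gap with the rod, set the rod down flat on the bench and let go. It took about 13 s, and `hand_in` gives no verdict.

**Last checks:**
- **Knob:** it lies on the bench about 62 mm outside the open front, at y ≈ +27 mm in the rack frame. I estimate the gripper never came closer than about 10 cm to it.
- **Ring:** it shows within about 1 mm of where it started, which is measurement error. The plain picture difference at the ring is about 10 grey levels. I put that down to changed shadows and didn't look further.
- **Rod:** the top of the handle measures 25 mm along its whole length in the wrist view, so it lies level. One top-view reading was 28 mm, and the first survey showed the same at that end. My last two depth points on the thin rod missed it and read the bench, so they tell nothing.
- **Robot:** the gripper is open and about 0.2 m above the bench, and the wrist force is near zero. The highest wrist force I saw between moves was 6 N, while closing on the handle.

The wrist and top cameras disagreed by 2–4 mm on where the rack is. I used a rack position between the two, and the foot went into the gap without touching.

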